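# Feel the bottle block's well for a left-in spacer, then seat the bottle

## Robot

A 7-joint arm with a two-finger parallel gripper is mounted at the origin on a cart in front of the work surface, level with it; the furniture and walls round the work are solid. World frame = base frame: x ahead of the robot, y to its left, z up, the work surface at z = 0. Lengths are in m, angles in rad, forces in N, time in s.
With the tool pointing down it reaches from about 0.425 to 1.025 m from the base axis. Payload 9.4 kg.
Tool frame: the origin (TCP) lies midway between the tips of the shut fingers; the grasp point (between the pads) lies 19 mm behind it (manip.grip_depth is the distance from the TCP to the grasp point, in m); z points along the fingers, y is the line along which they close (so a half turn about z gives the same grasp; the last joint's range is limited). The gripper opens to 85 mm and grips with 20 to 120 N. Pads are 22 mm wide; open, the fingers measure 114 mm over their backs; the gripper's body (76 mm by 85 mm) begins 54 mm behind the grasp point. The pads swing forward as they close: fully open they stand 13 mm farther back than shut.
Start: joints at [-1.236, 0.599, -0.003, 1.599, 0.002, 0.943, -0.08], TCP at [0.29, 0.664, 0.231] pointing down, gripper open.
Joint ranges: [-2.57, 2.57], [-0.35, 1.97], [-1.29, 1.29], [0.11, 2.56], [-1.05, 4.19], [0.11, 1.86], [-2.63, 2.63]. Speed limits (rad/s): [2.22, 2.22, 3.01, 3.01, 3.14, 3.14, 3.14].

## Interface

Orientations are given as a rotation vector (axis times angle).
In Python, from bench import manip gives the robot as it stands.
- The arm moves only by the tool carry_out, never from a script. Its argument "plan" is a list of rows, each a list of 7 numbers: the turn, a rotation vector about the world's x, y, z in units of 6 degrees (1.0 is 6 degrees), then the shift along the world's x, y, z in units of 50 mm (1.0 is 50 mm), then the closure in counts, from 0 (fully open) to 255 (shut). In form: [[wx, wy, wz, tx, ty, tz, hand], ...]. A call has 1 to 20 rows; each row shifts and turns the commanded pose from where the row before left it; what a row does not reach is not made up. A row lasts 1/10 s, in which the tool goes at most 50 mm and 8.59 degrees, less where a joint would pass 70% of its speed; a pose out of reach is approached as far as the arm can. A call is refused whole if a number of a shift passes 1 or a number of a turn 1, either way. A call with a gripper value outside its range is refused whole. The fingers move at their own pace and stop on an object; "force" is the grip in N (left out, the last holds). Time passes only in rows, so rows that do not move let the fingers close. It gives the time, the measured TCP pose, the force, the opening and the grip force at its end, in the units of the state.
- manip.get_obs(): the state, without advancing time (a new reading comes with each control period).
- manip.snapshot(name): name is "side" or "top"; returns (picture, depth): 400x640x3 uint8, blue, green, red; 400x640 float32, m along the optical axis (not along the pixel's ray), 0 where there is no reading.
- manip.camera_info(name): a dict with "camera_matrix" (3x3 intrinsics, pixels), "k1" (the pictures are not rectified: a ray, as slopes to the right and down, at radius r is drawn at 1 + k1 r^2 times it, then the intrinsics apply), "R" (3x3) and "t" (3): a world point X has camera coordinates R X + t. Camera axes: x right, y down, z forward; pixel columns grow to the right and rows downward; lengths in m; the calibration is good to about 2 mm. A picture is of the moment at which its call begins. camera_info takes no time and is no camera call.
- manip.hand_in(): hands the job in; it is judged then, once.
The state is a dict: "clock": time; "joints": joint angles; "joint_velocities": joint speeds; "joint_torque": joint torques, N m; "eef_pos": TCP position; "orientation": TCP orientation; "wrist_force": force on the tool from outside, world axes, zero at the start; "ft_torque": the same for the moment, N m; "grip_width": opening from 0.0 (shut) to 1.0 (fully open); "grasp_force": force on a finger pad.
Only numpy, scipy, OpenCV 4.12 (cv2) and the standard library are available. Lean on these libraries where they do the work, as an engineer would, in place of code of your own. Each camera call takes 0.05 s, during which the arm holds its last target. There are 200 camera calls.

## Task

Pick up the larger of the two brown glass bottles and lower it upright into the well of the aluminium block that is nearer the robot, feeling whether it goes all the way down. A thick rubber spacer was left in one of the two wells, so if the bottle is stopped high there, lift it out and seat it in the farther well instead. Leave it let go, upright and fully down in the well that is clear.

Things in the scene. Friction and masses are not known exactly. Their poses are not given: they have to be found in the camera images.
- bottle_amber: Larger brown glass bottle, black screw cap, 112 mm tall, 0.13 to 0.27 kg; round body 57 mm wide up to the shoulder, 70 mm up; grip the neck and cap, 29 to 34 mm wide, 80 to 112 mm up. Origin: centre of its underside, z up. It stands right of the block among a clear bottle of like size and a far smaller brown dropper bottle (33 mm wide, 78 mm tall), in any order.
- block: Fixed aluminium block, 190 (its x) x 100 x 62 mm high, with a low handle at each short end and two round wells 72 mm wide, 50 mm deep, in its top. Origin: centre of its underside, z up; x runs from near to far well. One well, either, has only a 3 mm rubber cushion: a bottle there stands 15 mm above the origin's height; the other a stuck 25 mm rubber spacer: it stands at 37 mm.
- near_well (a point): Centre of the mouth of the well nearer the robot, level with the block's top (62 mm above the worktop), 46 mm from the block's centre. 3 mm chamfer round the mouth.
- far_well (a point): Centre of the mouth of the well farther from the robot, level with the block's top (62 mm above the worktop), 46 mm from the block's centre. 3 mm chamfer round the mouth.
Mind the look-alikes: they are no part of the job. Of the things shaped like the block, the aluminium one is meant. What is shaped like the bottle_amber but red is not meant.

How it is judged:
By the outcome, as a careful person would: the job done as asked, in the order asked, and still so for the second after the job is handed in, with the robot touching nothing.
It also fails if it takes over 42 s, if anything falls off the work surface, if the arm or the gripper's body presses on something with over 40 N, if the wrist force passes 120 N, or if a joint passes its speed limit or range.

## Working session

There is one attempt and no reset: what is moved stays moved. The work goes in short steps, Python scripts to look and compute and a tool call to move; the robot and the scene stay as the last step left them, time stands still between calls to the robot, and variables do not carry over. Pictures are saved under pics/ and viewed, at most 10 in all, crops included, and the job is handed in when it is done.

Besides the shell and the picture viewer there is one more tool, called as name(argument=value, ...) on one line, values as JSON. carry_out: Moves the arm, as the interface text tells. Its arguments: {"type":"object","properties":{"plan":{"type":"array"},"force":{"type":"number"}},"required":["plan"]}

```bash
mkdir -p pics
cat > h.py <<'E'
import numpy as np,cv2
from bench import manip
def snap(n,f):
    p,d=manip.snapshot(n); cv2.imwrite('pics/'+f+'.png',p); np.save('pics/'+f+'.npy',d); return p,d
def pt(n,u,v,z=None,d=None):
    c=manip.camera_info(n);K=np.array(c['camera_matrix'],float);k=c['k1']
    x=cv2.undistortPoints(np.array([[[u,v]]],float),K,np.array([k,0,0,0.]))[0,0]
    R=np.array(c['R']);t=np.array(c['t']);o=-R.T@t;r=R.T@np.array([x[0],x[1],1])
    s=d if d is not None else (z-o[2])/r[2]
    return o+s*r
E
python3 - <<'E'
from h import *
snap('top','t1');snap('side','s1')
print(manip.get_obs())
for n in('top','side'):
    c=manip.camera_info(n);print(n,c,-np.array(c['R']).T@np.array(c['t']))
E
```

```text
{'clock': 0.1, 'joints': array([-1.23568426,  0.60006759, -0.0025335 ,  1.6000291 ,  0.00180024,
        0.94290254, -0.07980414]), 'joint_velocities': array([ 5.96763366e-05, -2.86345194e-03,  1.35216696e-03, -3.61604737e-04,
       -1.87029449e-04,  3.01965286e-04,  1.39264012e-03]), 'joint_torque': array([ 4.55573027e-03, -7.77995968e+01,  1.56952556e+00, -2.58628464e+01,
        1.26089048e-02,  5.49349017e-03, -5.34491414e-05]), 'eef_pos': array([0.29004837, 0.66400427, 0.23049464]), 'orientation': array([-6.42209176e-01, -3.07509538e+00,  2.19319786e-03]), 'wrist_force': array([-0.17801455, -0.21688196, -0.77087682]), 'ft_torque': array([ 0.01408066, -0.01154631, -0.03700009]), 'grasp_force': 0.0, 'grip_width': 0.9986718420311101}
top {'camera_matrix': array([[459.33070904,   0.        , 313.89358986],
       [  0.        , 459.33070904, 197.13994183],
       [  0.        ,   0.        ,   1.        ]]), 'k1': -0.13748893156862707, 'R': array([[ 0.01602345, -0.99954975, -0.02536808],
       [-0.98496119, -0.01141421, -0.17239828],
       [ 0.1720311 ,  0.02774899, -0.98470061]]), 't': array([0.02717451, 0.5261903 , 1.17989152])} [3.14863559e-01 4.27519263e-04 1.25324357e+00]
side {'camera_matrix': array([[452.68471972,   0.        , 322.16341534],
       [  0.        , 452.68471972, 196.13790258],
       [  0.        ,   0.        ,   1.        ]]), 'k1': -0.04747027623030408, 'R': array([[ 0.88733821, -0.46107323,  0.00650969],
       [-0.15004626, -0.30205624, -0.94140754],
       [ 0.4360241 ,  0.83437013, -0.33720836]]), 't': array([-0.49629327,  0.16337207,  0.87786367])} [ 0.08212363 -0.91194321  0.45305338]
```

View pics/t1.png

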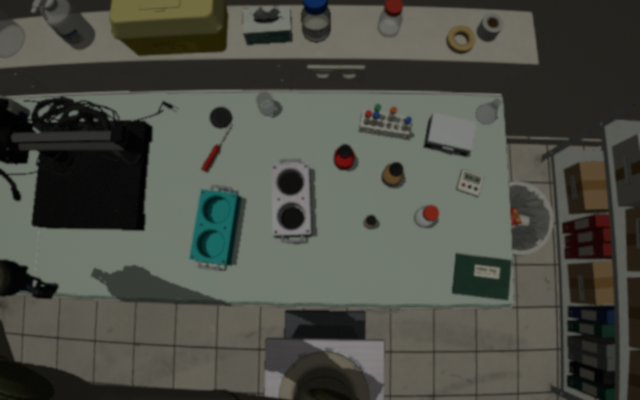

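View pics/s1.png

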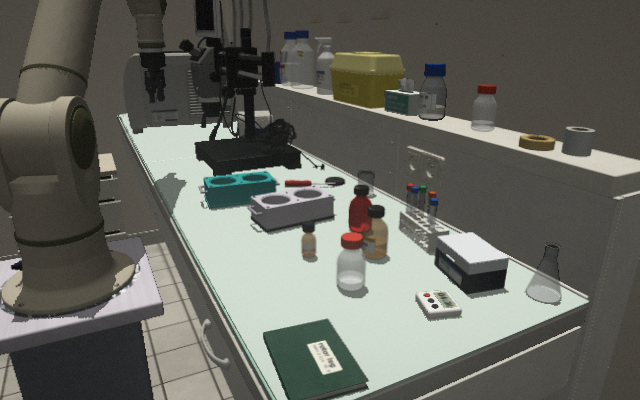

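Top view: aluminium block with wells at (290,181) and (291,216), the teal decoy to its left, red bottle (344,157), amber bottle (393,172), dropper (370,221), clear bottle (427,215). I'll enlarge that area.

Run:
```python
from h import *
p=cv2.imread('pics/t1.png')[140:255,260:420]
p=cv2.convertScaleAbs(cv2.resize(p,None,fx=5,fy=5,interpolation=cv2.INTER_CUBIC),alpha=1.6)
cv2.imwrite('pics/c1.png',p)
p=cv2.imread('pics/s1.png')[175:275,240:400]
p=cv2.convertScaleAbs(cv2.resize(p,None,fx=5,fy=5,interpolation=cv2.INTER_CUBIC),alpha=1.3)
cv2.imwrite('pics/c2.png',p)
```

```text
(no output)
```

View pics/c1.png

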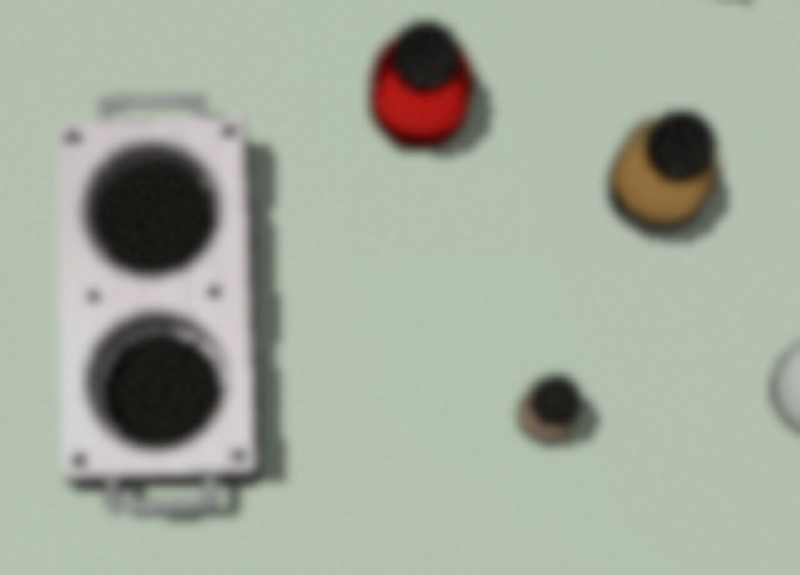

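View pics/c2.png

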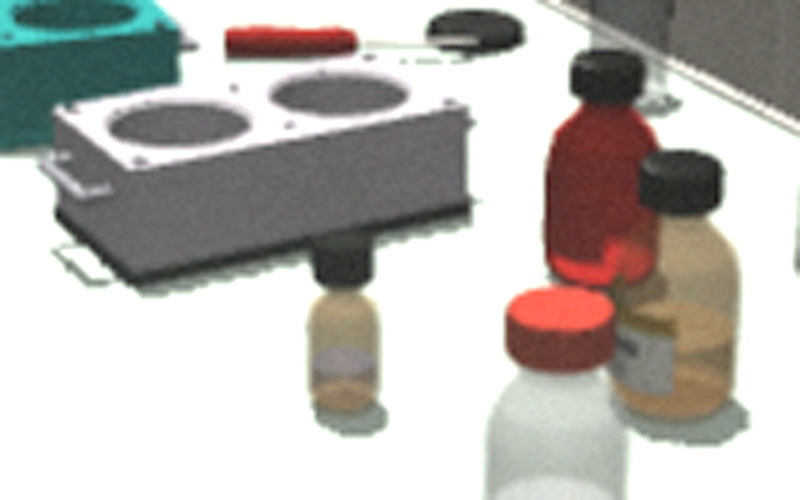

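Run:
```python
from h import *
f=lambda u,v,ox,oy:((u+.5)/5-.5+ox,(v+.5)/5-.5+oy)
T=lambda u,v,z:pt('top',*f(u,v,260,140),z=z)
S=lambda u,v,z:pt('side',*f(u,v,240,175),z=z)
print('cap',T(683,144,.112),S(682,167,.112))
print('body base side',S(675,405,0), 'red cap',T(427,53,.112),'drop',T(557,398,.078),'clear',pt('top',431,213,z=.112))
fw,nw=T(150,208,.062),T(155,381,.062)
print('wells',fw,nw,np.linalg.norm(fw-nw),'side',S(341,94,.062),S(180,124,.062))
for a in [(72,137),(229,131),(79,460),(238,456)]:print(T(*a,.062))
print('mean of 4',np.mean([T(*a,.062) for a in [(72,137),(229,131),(79,460),(238,456)]],0))
d=np.load('pics/t1.npy')
u,v=f(683,144,260,140);print(pt('top',u,v,d=float(d[round(v),round(u)])))
# depth cloud of the cap
P=np.array([pt('top',x,y,d=float(d[y,x])) for y in range(158,182) for x in range(384,408) if d[y,x]>0])
c=P[P[:,2]>.104];print(len(c),c.mean(0),c.min(0),c.max(0))
P=np.array([pt('top',x,y,d=float(d[y,x])) for y in range(158,242) for x in range(268,316) if d[y,x]>0])
c=P[(P[:,2]>.055)&(P[:,2]<.07)];r=cv2.minAreaRect(c[:,:2].astype(np.float32));print('block',r,np.median(c[:,2]))
for w in (nw,fw):
    q=P[np.hypot(*(P[:,:2]-w[:2]).T)<.02];print('well floor z',len(q),np.median(q[:,2]))
```

```text
cap [ 0.59113223 -0.17633043  0.112     ] [ 0.58993862 -0.1832405   0.112     ]
body base side [ 0.59317918 -0.18244929  0.        ] red cap [ 0.63762543 -0.04541407  0.112     ] drop [ 0.4642314  -0.11445337  0.078     ] clear [ 0.47717101 -0.26263582  0.112     ]
wells [0.56518863 0.0992006  0.062     ] [0.47264377 0.09424761 0.062     ] 0.0926773042511382 side [0.5640139  0.09106553 0.062     ] [0.47199526 0.08608853 0.062     ]
[0.60357604 0.1420449  0.062     ]
[0.60761437 0.05803086 0.062     ]
[0.43052965 0.13301457 0.062     ]
[0.43382769 0.05000109 0.062     ]
mean of 4 [0.51888694 0.09577285 0.062     ]
[ 0.59160577 -0.1766334   0.11004386]
157 [ 0.59147663 -0.17638792  0.10969822] [ 0.57441125 -0.19425725  0.10414618] [ 0.6087204  -0.15889234  0.11600991]Traceback (most recent call last):
  File "<stdin>", line 16, in <module>
  File "h.py", line 6, in pt
    c=manip.camera_info(n);K=np.array(c['camera_matrix'],float);k=c['k1']
ValueError: time passes only in moves, steps and waits
```

carry_out(plan=[[0,0,0,0.1,-1,0,0],[0,0,0,0.1,-1,0,0],[0,0,0,0.1,-1,0,0],[0,0,0,0.1,-1,0,0],[0,0,0,0.1,-1,0,0],[0,0,0,0.1,-1,0,0],[0,0,0,0.1,-1,0,0],[0,0,0,0.44,-0.82,0,0],[0,0,0,0.44,-0.82,0,0],[0,0,0,0.44,-0.82,0,0],[0,0,0,0.44,-0.82,0,0],[0,0,0,0.44,-0.82,0,0],[0,0,0,0.44,-0.82,0,0],[0,0,0,0.44,-0.82,0,0],[0,0,0,0.44,-0.82,0,0],[0,0,0,0.44,-0.82,0,0],[0,0,0,0.44,-0.82,0,0],[0,0,0,0.44,-0.82,0,0],[0,0,0,0.44,-0.82,-0.5,0],[0,0,0,0,0,-0.5,0]])

```text
clock: 2.1
eef_pos: [0.5901, -0.1806, 0.1824]
orientation: [0.652, 3.069, -0.005]
wrist_force: [-0.3, 0.4, -1.3]
grip_width: 1.003
grasp_force: 0.0
```

Run:
```python
from h import *
o=manip.get_obs();print(o['eef_pos'],o['orientation'],o['clock'])
a,_=snap('side','s2');b,_=snap('top','t2')
c1=cv2.resize(a[120:270,290:450],None,fx=2.5*1.0,fy=2.5,interpolation=cv2.INTER_CUBIC)
c2=cv2.resize(b[100:250,320:480],None,fx=2.5,fy=2.5,interpolation=cv2.INTER_CUBIC)
cv2.imwrite('pics/c3.png',cv2.convertScaleAbs(np.hstack([c1,c2]),alpha=1.5))
```

```text
[ 0.59006117 -0.18055433  0.18235784] [ 0.65151105  3.06880689 -0.00462886] 2.1
```

View pics/c3.png

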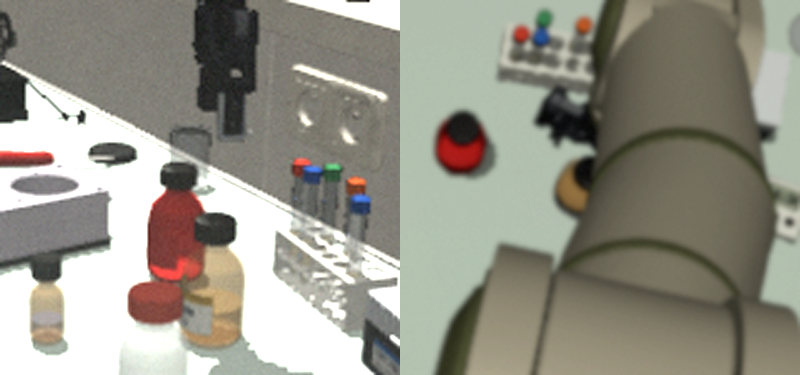

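The side view shows the open gripper above and behind the cap (near fingertip about crop (230,138), far one (206,108), cap top (215,222)); the arm hides the bottle in the top view. I'll project the known fingertips to check the side calibration.

Run:
```python
from h import *
from scipy.spatial.transform import Rotation as Ro
c=manip.camera_info('side');R=np.array(c['R']);t=np.array(c['t'])
T=np.array([.59006,-.18055,.18236]);A=Ro.from_rotvec([.65151,3.06881,-.00463]).as_matrix()
print(A.round(3).tolist())
def pr(X):
    uv=cv2.projectPoints(np.array([X]),cv2.Rodrigues(R)[0],t,np.array(c['camera_matrix']),np.array([c['k1'],0,0,0.]))[0][0,0]
    return ((uv-[290,120]+.5)*2.5-.5).round(1)
for y in(-.057,-.0425,.0425,.057):
  for x in (-.011,.011): print(y,x,pr(T+A@[x,y,-.013]))
for X in ([.5911,-.1763,.112],[.590,-.1832,.112]):print(pr(X))
p=cv2.imread('pics/s2.png')[130:200,350:410]
cv2.imwrite('pics/c4.png',cv2.convertScaleAbs(cv2.resize(p,None,fx=8,fy=8,interpolation=cv2.INTER_CUBIC),alpha=2.2))
```

```text
[[-0.914, 0.406, 0.004], [0.406, 0.914, -0.004], [-0.005, -0.002, -1.0]]
-0.057 -0.011 [245.9 144.5]
-0.057 0.011 [217.5 145. ]
-0.0425 -0.011 [242.3 139. ]
-0.0425 0.011 [214.3 139.5]
0.0425 -0.011 [222.8 109.8]
0.0425 0.011 [197.1 110.1]
0.057 -0.011 [219.8 105.3]
0.057 0.011 [194.4 105.6]
[212.3 217.9]
[215.8 220.7]
```

View pics/c4.png

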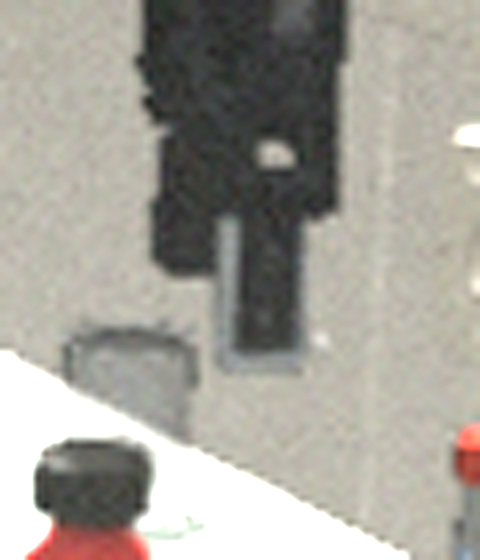

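Fingertips project to within about 1 px in the side view, so I trust the side camera: the cap is at about (0.590, -0.182), and the TCP is already over it. Descend and grip.

carry_out(plan=[[0,0,0,0,0,-0.6,0],[0,0,0,0,0,-0.6,0],[0,0,0,0,0,-0.5,0],[0,0,0,0,0,-0.38,0],[0,0,0,0,0,0,0],[0,0,0,0,0,0,120],[0,0,0,0,0,0,255],[0,0,0,0,0,0,255],[0,0,0,0,0,0,255],[0,0,0,0,0,0,255],[0,0,0,0,0,0,255],[0,0,0,0,0,0,255],[0,0,0,0,0,0,255]], force=45)

```text
clock: 3.5
eef_pos: [0.5883, -0.174, 0.0796]
orientation: [0.642, 3.074, -0.0]
wrist_force: [0.0, 0.2, 8.0]
grip_width: 0.331
grasp_force: 44.0
```

carry_out(plan=[[0,0,0,0,0,0.2,255],[0,0,0,0,0,0.4,255],[0,0,0,0,0,0.6,255],[0,0,0,0,0,0.6,255],[0,0,0,0,0,0.4,255],[0,0,0,0,0,0.2,255],[0,0,0,0,0,0,255],[0,0,0,0,0,0,255]])

```text
clock: 4.3
eef_pos: [0.5873, -0.1734, 0.1979]
orientation: [-0.642, -3.074, -0.0]
wrist_force: [-0.3, 0.6, -2.5]
grip_width: 0.325
grasp_force: 44.8
```

Run:
```python
from h import *
a,_=snap('side','s3')
cv2.imwrite('pics/c5.png',cv2.convertScaleAbs(cv2.resize(a[110:270,290:450],None,fx=3.7,fy=3.7,interpolation=cv2.INTER_CUBIC),alpha=1.8))
o=manip.get_obs();print(o['eef_pos'],o['orientation'],o['ft_torque'],o['wrist_force'])
```

```text
[ 0.58717165 -0.17342201  0.19751057] [-6.41653789e-01 -3.07352634e+00 -6.04657183e-05] [-0.00179083 -0.00525299 -0.01593776] [-1.26339081 -0.36176941 -2.23018082]
```

View pics/c5.png

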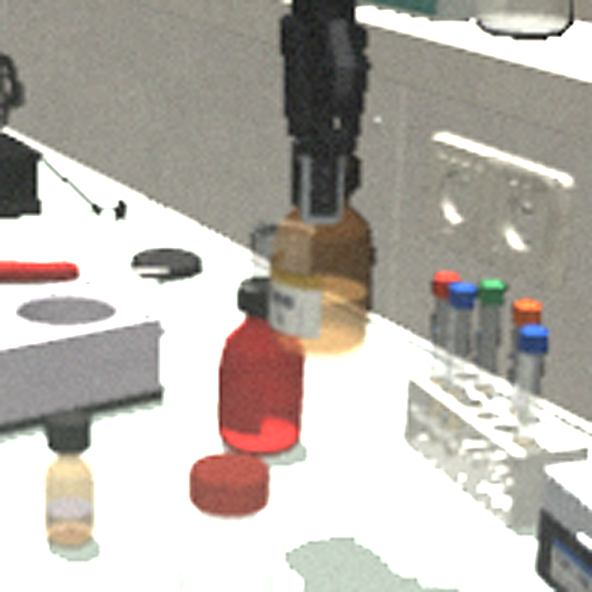

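The bottle hangs upright in the grip (body from column 271 to 371, lowest edge about row 354 in the crop), clear of the red bottle. I'll use it to check the side camera's bias and compute the wells from that.

Run:
```python
from h import *
c=manip.camera_info('side');R=np.array(c['R']);t=np.array(c['t'])
def pr(X):
    uv=cv2.projectPoints(np.array(X,float),cv2.Rodrigues(R)[0],t,np.array(c['camera_matrix']),np.array([c['k1'],0,0,0.]))[0][:,0]
    return (uv-[290,110]+.5)*3.7-.5
a=np.linspace(0,6.28,100)
for z in (.118,.15):
    q=pr(np.c_[.5872+.0285*np.cos(a),-.1734+.0285*np.sin(a),0*a+z]);print(z,q.min(0),q.max(0))
q0=pr([[.5872,-.1734,.118]])[0]
for n,d in(('dx',[.01,0,0]),('dy',[0,.01,0]),('dz',[0,0,.01])):print(n,pr([np.array([.5872,-.1734,.118])+d])[0]-q0)
```

```text
0.118 [255.96675197 331.97381661] [356.87894587 367.53457315]
0.15 [257.89315328 279.87366234] [359.97958711 312.79535811]
dx [14.70415655 -2.76927903]
dy [-9.6669352  -5.53189714]
dz [  0.77926051 -16.55293201]
```

carry_out(plan=[[0,0,0,-0.15,0.34,0,255],[0,0,0,-0.295,0.67,0,255],[0,0,0,-0.295,0.67,0,255],[0,0,0,-0.295,0.67,0,255],[0,0,0,-0.295,0.67,0,255],[0,0,0,-0.295,0.67,0,255],[0,0,0,-0.295,0.67,0,255],[0,0,0,-0.295,0.67,0,255],[0,0,0,-0.15,0.34,0,255],[0,0,0,0,0,0,255],[0,0,0,0,0,0,255],[0,0,0,0,0,0,255]])

```text
clock: 5.55
eef_pos: [0.4696, 0.0941, 0.1983]
orientation: [-0.644, -3.075, 0.001]
wrist_force: [-0.5, -0.6, -1.5]
grip_width: 0.329
grasp_force: 44.8
```

carry_out(plan=[[0,0,0,0,0,-0.3,255],[0,0,0,0,0,-0.4,255],[0,0,0,0,0,-0.2,255],[0,0,0,0,0,0,255],[0,0,0,0,0,0,255]])

```text
clock: 6.05
eef_pos: [0.4698, 0.0943, 0.1537]
orientation: [-0.644, -3.075, 0.001]
wrist_force: [-0.4, 0.6, -2.2]
grip_width: 0.324
grasp_force: 44.8
```

Run:
```python
from h import *
a,_=snap('side','s4');b,_=snap('top','t4')
c1=cv2.resize(a[130:240,230:360],None,fx=3.07,fy=3.07,interpolation=cv2.INTER_CUBIC)
c2=cv2.resize(b[130:240,240:370],None,fx=3.07,fy=3.07,interpolation=cv2.INTER_CUBIC)
cv2.imwrite('pics/c6.png',cv2.convertScaleAbs(np.hstack([c1,c2]),alpha=1.6))
```

```text
(no output)
```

View pics/c6.png

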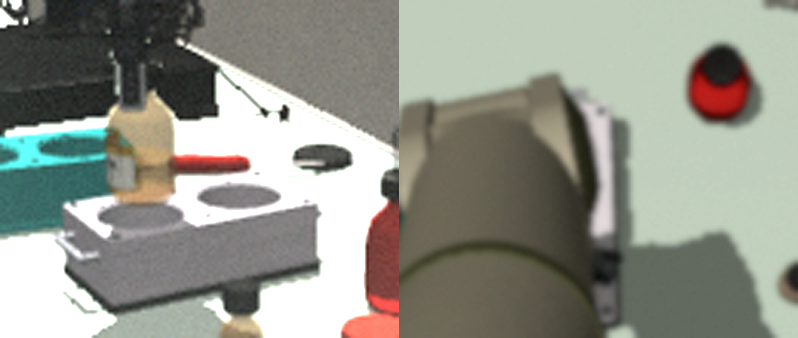

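The side view shows the bottle above the near well: its body spans columns 107–174 with its bottom at about row 205, and the well mouth is centred at (142,216). I'll check with the depth data.

```bash
cat >> h.py <<'E'
def cloud(n,d,x0,x1,y0,y1):
    c=manip.camera_info(n);K=np.array(c['camera_matrix'],float)
    g=np.mgrid[y0:y1,x0:x1];u=g[1].ravel();v=g[0].ravel();D=d[v,u]
    m=D>0;u,v,D=u[m],v[m],D[m]
    x=cv2.undistortPoints(np.c_[u,v].astype(float)[:,None],K,np.array([c['k1'],0,0,0.]))[:,0]
    return (np.c_[x*D[:,None],D]-np.array(c['t']))@np.array(c['R'])
E
python3 - <<'E'
from h import *
from scipy.optimize import least_squares
P=cloud('side',np.load('pics/s4.npy'),260,290,140,200)
m=(np.hypot(P[:,0]-.473,P[:,1]-.09)<.05)&(P[:,2]>.068)
Q=P[m];print(len(Q))
for lo,hi in((.07,.085),(.085,.1),(.1,.115),(.115,.13),(.13,.145)):
    q=Q[(Q[:,2]>lo)&(Q[:,2]<hi)]
    if len(q)>8:
        f=least_squares(lambda p:np.hypot(q[:,0]-p[0],q[:,1]-p[1])-.0285,[.473,.09],loss='soft_l1',f_scale=.003);print(lo,len(q),f.x,q.min(0),q.max(0))
# wells in depth cloud of side s1 : top plane hole fit
P=cloud('side',np.load('pics/s1.npy'),245,340,180,230)
T=P[abs(P[:,2]-.062)<.006];r=cv2.minAreaRect(T[:,:2].astype(np.float32));print(r,np.median(T[:,2]))
P=cloud('top',np.load('pics/t1.npy'),265,320,155,245)
T=P[abs(P[:,2]-.062)<.006];print(cv2.minAreaRect(T[:,:2].astype(np.float32)),np.median(T[:,2]))
for w in((.4726,.0942),(.5652,.0992)):
    q=P[np.hypot(P[:,0]-w[0],P[:,1]-w[1])<.02];print('floor',len(q),np.median(q[:,2]))
E
```

```text
1022
0.07 78 [0.4764817  0.09137315] [0.4479731  0.06019955 0.07373398] [0.49919748 0.09519081 0.08490086]
0.085 130 [0.47559032 0.09051671] [0.44614851 0.05848114 0.08501251] [0.49842535 0.09664373 0.09998188]
0.1 135 [0.47542062 0.0905494 ] [0.44569421 0.05876324 0.10001694] [0.49943248 0.09159488 0.11473075]
0.115 144 [0.47563097 0.09067376] [0.44610866 0.05952958 0.11502976] [0.50010647 0.09926108 0.12998035]
0.13 146 [0.47664823 0.09230135] [0.44787089 0.05855609 0.13010562] [0.50172933 0.09921883 0.14489039]
((0.5213993191719055, 0.07148629426956177), (0.19211550056934357, 0.39889755845069885), 2.5383658409118652) 0.05987235323765027
((0.5184869766235352, 0.09726545214653015), (0.19091136753559113, 0.10024193674325943), 2.8338773250579834) 0.06042198335920795
floor 172 0.013756126024324852
floor 168 0.03558291820705066
```

Depth readings: bottle upright and near the well axis (about 4 mm off), near floor about 14 mm, far floor about 36 mm, so the near well is probably the clear one. Nudge over and lower gently.

carry_out(plan=[[0,0,0,-0.06,-0.04,0,255],[0,0,0,0,0,-0.1,255],[0,0,0,0,0,-0.1,255],[0,0,0,0,0,-0.1,255],[0,0,0,0,0,-0.1,255],[0,0,0,0,0,-0.1,255],[0,0,0,0,0,0,255],[0,0,0,0,0,0,255]])

```text
clock: 6.95
eef_pos: [0.4665, 0.0928, 0.1284]
orientation: [-0.642, -3.075, 0.0]
wrist_force: [-0.6, -1.3, -2.4]
grip_width: 0.328
grasp_force: 44.8
```

No contact with the bottle base at about 48 mm. Continue past 37 mm.

carry_out(plan=[[0,0,0,0,0,-0.1,255],[0,0,0,0,0,-0.1,255],[0,0,0,0,0,-0.1,255],[0,0,0,0,0,-0.06,255],[0,0,0,0,0,0,255],[0,0,0,0,0,0,255]])

```text
clock: 7.55
eef_pos: [0.4665, 0.0928, 0.1105]
orientation: [-0.642, -3.075, 0.0]
wrist_force: [-0.7, -0.2, -2.2]
grip_width: 0.329
grasp_force: 44.8
```

carry_out(plan=[[0,0,0,0,0,-0.1,255],[0,0,0,0,0,-0.1,255],[0,0,0,0,0,-0.05,255],[0,0,0,0,0,0,255],[0,0,0,0,0,0,255]])

```text
clock: 8.05
eef_pos: [0.4665, 0.0928, 0.098]
orientation: [-0.642, -3.075, 0.0]
wrist_force: [0.2, 1.1, -2.4]
grip_width: 0.328
grasp_force: 44.8
```

carry_out(plan=[[0,0,0,0,0,-0.03,255],[0,0,0,0,0,-0.03,255],[0,0,0,0,0,0,255],[0,0,0,0,0,0,255]])

```text
clock: 8.45
eef_pos: [0.4666, 0.0928, 0.0951]
orientation: [0.642, 3.075, -0.0]
wrist_force: [0.2, 0.2, -2.0]
grip_width: 0.327
grasp_force: 44.8
```

carry_out(plan=[[0,0,0,0,0,-0.03,255],[0,0,0,0,0,-0.03,255],[0,0,0,0,0,0,255],[0,0,0,0,0,0,255]])

```text
clock: 8.85
eef_pos: [0.4663, 0.092, 0.094]
orientation: [0.644, 3.074, 0.0]
wrist_force: [-6.3, -4.8, 33.8]
grip_width: 0.325
grasp_force: 48.8
```

It met the floor with the base at about 15 mm: fully down, so the near well is the clear one. Relax, release and withdraw.

carry_out(plan=[[0,0,0,0,0,0.04,255],[0,0,0,0,0,0,255],[0,0,0,0,0,0,140],[0,0,0,0,0,0,100],[0,0,0,0,0,0,0],[0,0,0,0,0,0,0],[0,0,0,0,0,0,0],[0,0,0,0,0,0,0],[0,0,0,0,0,0.2,0],[0,0,0,0,0,0.4,0],[0,0,0,0,0,0.6,0],[0,0,0,0,0,0.8,0],[0,0,0,0,0,0.8,0],[0,0,0,0,0,0.4,0],[0,0,0,0,0,0,0],[0,0,0,0,0,0,0]])

```text
clock: 10.45
eef_pos: [0.4664, 0.0928, 0.2547]
orientation: [0.642, 3.074, 0.001]
wrist_force: [-0.3, 0.3, -0.1]
grip_width: 1.001
grasp_force: 0.0
```

Run:
```python
from h import *
a,d=snap('side','s5')
cv2.imwrite('pics/c7.png',cv2.convertScaleAbs(cv2.resize(a[100:260,230:400],None,fx=3.5,fy=3.5,interpolation=cv2.INTER_CUBIC),alpha=1.6))
P=cloud('side',d,255,300,150,215);q=P[(np.hypot(P[:,0]-.473,P[:,1]-.09)<.03)&(P[:,2]<.16)]
print(np.percentile(q[:,2],[90,98,100]))
```

```text
[0.12341555 0.12560885 0.12677429]
```

View pics/c7.png

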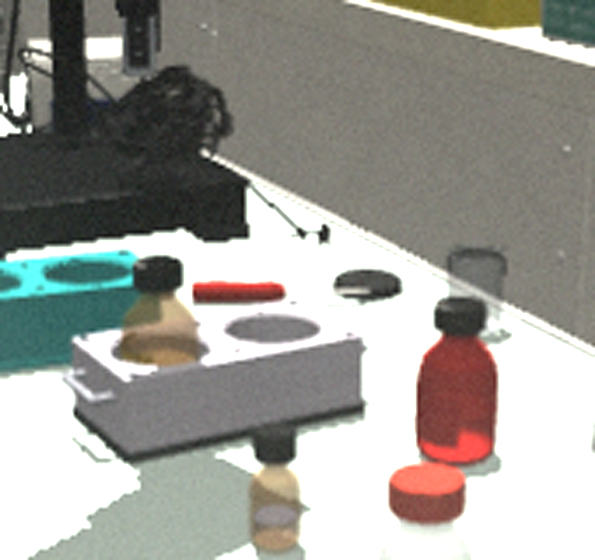

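The bottle stands upright in the near well, cap at about (158,272) in the crop. Its top is at about 126 mm, which matches 15 + 112. The gripper is clear of it.

```bash
python3 -c "from bench import manip;print(manip.hand_in())"
```

```text
the job is handed in; nothing more can be done
None
```

The larger brown bottle is upright, let go and fully down in the near well, which had no spacer, so the far well wasn't needed; the job is handed in.

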